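Close the pin well of the desk tidy

TASK

Close the square pin well of the wooden desk tidy: slide the square lid along the tidy's flat top, without lifting it off, until it drops into the well's stepped rim, and leave it lying flat in there.

Things in the scene. Friction and masses are not known exactly. Their poses are not given: they have to be found in the camera images.
- lid_grip (a point): Loose square dark-wood lid (90 g): plate 84 x 84 x 8 mm; on its middle an upright bar handle, 46 mm along x, 18 mm along y, 24 mm high. Starts flat on the plain middle of the tidy's top, square with the tidy to 7 degrees. Point: centre of the handle, 20 mm over the lid's underside, 12 mm over its plate; z up, y along the tidy. The small round lid on the desk is not needed.
- well_mouth (a point): Square well at one end of the tidy, a light wooden block fixed to the desk, 388 x 124 mm, top flat, 40 mm high. A pocket 104 x 104 mm, 8 mm deep, in a 10 mm rim level with the top; its ledge, around a 58 mm square hole with pins, carries the lid with 10 mm play all round. Over the pocket and let go, the lid drops in level. Point: centre of the mouth, level with the top; y along it, z up.
- dish_mouth (a point): Round dish at the tidy's other end, 74 mm across, 20 mm deep, with an eraser in it; the square lid does not fit it. Point: centre of its mouth, level with the tidy's flat top; axes as for the well. The plain middle part of the top, 140 mm long, lies half-way between this point and the well's. Which end has the well varies.
Things that resemble listed ones, but are neither listed nor needed, are in the scene too. What is shaped like the part that bears lid_grip but orange or pink is not meant.

How it is judged:
At the end, for the whole second after the job is handed in: The square lid lies in the square well's pocket, handle up: within 18 mm of its centre, sunk level with the rim to within about 2.5 mm, and tilted less than 3.4 degrees (horizontal distance between lid_grip and well_mouth below 0.018 m and z of lid_grip in the frame of well_mouth between 0.008 and 0.0145 m and angle between lid_grip's own z axis and vertical below 0.06 rad); the robot touches nothing.
It fails at once if the square lid is lifted more than 12 mm off the tidy's flat top (z of lid_grip in the frame of well_mouth above 0.032 m).
It also fails if it takes over 32 s, if anything falls off the work surface, if the arm or the gripper's body presses on something with over 40 N, if the wrist force passes 120 N, or if a joint passes its speed limit or range.

ROBOT

A 6-joint arm with a two-finger parallel gripper is mounted at the origin on the work surface. World frame = base frame: x ahead of the robot, y to its left, z up, the work surface at z = 0. Lengths are in m, angles in rad, forces in N, time in s.
With the tool pointing down it reaches from about 0.425 to 1.125 m from the base axis. Payload 14.9 kg.
Tool frame: the origin (TCP) lies at the very end of the fingers, on their centre line; the grasp point (between the pads) lies 19 mm behind it; z points along the fingers, y is the line along which they close (so a half turn about z gives the same grasp; the last joint's range is limited). The gripper opens to 91 mm and grips with 3 to 60 N. Pads are 32 mm wide; open, the fingers measure 118 mm over their backs; the gripper's body (76 mm by 178 mm) begins 60 mm behind the grasp point.
Start: joints at [1.275, 0.379, 1.734, -0, 1.028, -0.033], TCP at [0.182, 0.676, 0.214] pointing down, gripper open.
Joint ranges: [-2.77, 2.77], [-0.74, 2.19], [0, 2.66], [-1.06, 4.2], [0.31, 2.87], [-3.08, 3.08]. Speed limits (rad/s): [1.89, 1.89, 2.39, 3.14, 3.14, 3.14].

INTERFACE

Orientations are given as a unit quaternion [w, x, y, z].
In Python, from bench import arm gives the robot as it stands.
- The arm moves only by the tool carry_out, never from a script. Its argument "motion" is a list of rows, each an object of numbers: "tx", "ty", "tz": the shift along the world's x, y, z in m; "wx", "wy", "wz": the turn, a rotation vector about the world's x, y, z in degrees; "fingers": the opening, from 0 (shut) to 1 (fully open). A call has 1 to 5 rows; each row is the pose to reach, as a shift and turn from the pose commanded when the call began; what a row does not reach only later rows make up. A row lasts 1/8 s, in which the tool goes at most 62.5 mm and 10.7 degrees, less where a joint would pass 70% of its speed; a pose out of reach is approached as far as the arm can. A call with a gripper value outside its range is refused whole. The fingers move at their own pace and stop on an object; "squeeze" is the grip in N (left out, the last holds). Time passes only in rows, so rows that repeat a pose let the fingers close. It gives the time, the measured TCP pose, the force, the opening and the grip force at its end, in the units of the state.
- arm.state(): the state, without advancing time (a new reading comes with each control period).
- arm.read_camera(name): name is "side" or "top"; returns the picture (420x560x3 uint8, blue, green, red); there is no depth.
- arm.camera_info(name): a dict with "intrinsics" (3x3 intrinsics, pixels), "R" (3x3) and "t" (3): a world point X has camera coordinates R X + t. Camera axes: x right, y down, z forward; pixel columns grow to the right and rows downward; lengths in m; the calibration is good to about 2 mm. A picture is of the moment at which its call begins. camera_info takes no time and is no camera call.
- arm.hand_in(): hands the job in; it is judged then, once.
Trained networks look in the newest picture that a camera, given by its name, has taken for a name from the list of things; names that differ only in an ending like _2 or _b are one class to them, and where a whole thing is asked for, a point or a joint stands for the part that bears it (a point fixed in the world has none). Each returns a list of dicts, best first, with "score" (0 to 1); they miss things now and then, are a little off and sometimes report something else, mostly with a low value. They report only what shows in the picture. A call takes as long as a camera call. They do not tell look-alikes from the thing itself.
- arm.search_frame(camera, query): "rect" ([centre column, centre row, width, height] in pixels, round what is visible of it).
- arm.trace(camera, query): "mask" (420x560 bool, what is visible of it) and "rect" ([centre column, centre row, width, height] in pixels, round what is visible of it).
The state is a dict: "clock": time; "qpos": joint angles; "qvel": joint speeds; "tau": joint torques, N m; "tool_pos": TCP position; "tcp_rot": TCP orientation; "contact_force": force on the tool from outside, world axes, zero at the start; "torque": the same for the moment, N m; "grip_width": finger opening in m; "gripper_force": force on a finger pad.
Only numpy, scipy, OpenCV 4.12 (cv2) and the standard library are available. Lean on these libraries where they do the work, as an engineer would, in place of code of your own. Each camera call takes 0.05 s, during which the arm holds its last target. There are 200 camera calls.

## Working session

There is one attempt and no reset: what is moved stays moved. The work goes in short steps, Python scripts to look and compute and a tool call to move; the robot and the scene stay as the last step left them, time stands still between calls to the robot, and variables do not carry over. Pictures are saved under pics/ and viewed, at most 10 in all, crops included, and the job is handed in when it is done.

Besides the shell and the picture viewer there is one more tool, called by a JSON object that holds its "api" and its "payload". carry_out: Moves the arm, as the interface text tells. Its arguments: {"type":"object","properties":{"motion":{"type":"array"},"squeeze":{"type":"number"}},"required":["motion"]}

```bash
mkdir -p pics; cat > h.py <<'E'
from bench import arm
import numpy as np, cv2
def ray(cam,u,v,z):
    c=arm.camera_info(cam);K=np.array(c["intrinsics"]);R=np.array(c["R"]);t=np.array(c["t"])
    d=R.T@np.linalg.solve(K,[u,v,1]);o=-R.T@t
    return o+d*(z-o[2])/d[2]
def proj(cam,X):
    c=arm.camera_info(cam);p=np.array(c["intrinsics"])@(np.array(c["R"])@np.array(X)+np.array(c["t"]))
    return p[:2]/p[2]
E
python3 - <<'E'
from h import *
a=arm.read_camera("top");b=arm.read_camera("side")
cv2.imwrite("pics/top0.png",a);cv2.imwrite("pics/side0.png",b)
for c in("top","side"):
  for q in("lid_grip","well_mouth","dish_mouth"):
    for d in arm.search_frame(c,q): print(c,q,round(d["score"],2),np.round(d["rect"]), np.round(ray(c,*d["rect"][:2],.05),3))
s=arm.state();print(s["clock"],s["tool_pos"],s["tcp_rot"])
E
```

```text
top lid_grip 0.92 [177. 315.  57.  59.] [0.382 0.217 0.05 ]
top lid_grip 0.78 [341. 135.  55.  52.] [ 0.737 -0.088  0.05 ]
top well_mouth 0.59 [190. 234.  66.  71.] [0.534 0.2   0.05 ]
top dish_mouth 0.83 [326. 220.  66.  71.] [ 0.566 -0.059  0.05 ]
side lid_grip 0.98 [284. 243.  61.  48.] [0.539 0.079 0.05 ]
side lid_grip 0.69 [208. 176.  54.  38.] [ 0.723 -0.041  0.05 ]
side lid_grip 0.64 [370. 374.  84.  87.] [0.383 0.254 0.05 ]
side well_mouth 0.7 [260. 322. 108. 104.] [0.535 0.223 0.05 ]
side dish_mouth 0.77 [285. 190.  77.  49.] [ 0.571 -0.043  0.05 ]
side dish_mouth 0.28 [259. 322. 110. 104.] [0.536 0.224 0.05 ]
0.4 [0.18186274 0.67594135 0.21385169] [-1.53273458e-05  1.31033565e-01  9.91377930e-01 -7.46271570e-05]
```

View pics/top0.png

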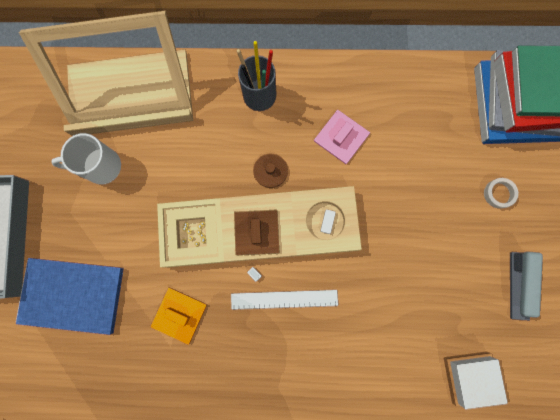

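View pics/side0.png

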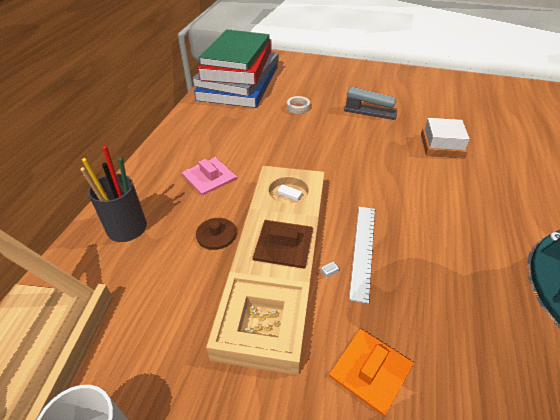

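The top view shows the tidy with the well on the left at (192,233), the dark lid in the middle at (257,232) and the dish on the right at (327,221). The orange and pink lids are decoys. The side view shows the same layout: well (262,315), lid (284,243).

```bash
python3 - <<'E'
from h import *
arm.read_camera("top");arm.read_camera("side")
for c in("top","side"):
  for q,z in(("lid_grip",.048),("well_mouth",.04),("dish_mouth",.04)):
    for d in arm.trace(c,q):
      if d["score"]<.3: continue
      m=d["mask"].astype(np.uint8)
      ct=max(cv2.findContours(m,0,2)[0],key=cv2.contourArea)[:,0]
      P=np.array([ray(c,u,v,z)[:2] for u,v in ct],np.float32)
      r=cv2.minAreaRect(P)
      print(c,q,round(d["score"],2),np.round(d["rect"]),"c",np.round(r[0],4),"size",np.round(r[1],3),"ang",round(r[2],1))
img=arm.read_camera("top"); cv2.imwrite("pics/t1.png",cv2.resize(img[170:290,140:380],None,fx=3.3,fy=3.3,interpolation=cv2.INTER_CUBIC))
E
```

```text
top lid_grip 0.83 [256. 234.  40.  44.] c [0.5415 0.0742] size [0.084 0.084] ang 4.0
top lid_grip 0.77 [342. 136.  57.  53.] c [ 0.7345 -0.0884] size [0.084 0.082] ang 54.0
top lid_grip 0.71 [178. 317.  58.  60.] c [0.3812 0.2144] size [0.08  0.079] ang 67.2
top well_mouth 0.84 [191. 233.  65.  72.] c [0.5388 0.2038] size [0.131 0.126] ang 7.9
top well_mouth 0.58 [326. 219.  66.  70.] c [ 0.5678 -0.0586] size [0.125 0.124] ang 6.2
top dish_mouth 0.92 [325. 221.  68.  70.] c [ 0.5678 -0.0588] size [0.125 0.125] ang 6.1
side lid_grip 0.91 [207. 177.  55.  36.] c [ 0.7266 -0.0499] size [0.078 0.091] ang 54.6
side lid_grip 0.86 [370. 374.  88.  87.] c [0.3817 0.2464] size [0.082 0.08 ] ang 67.8
side lid_grip 0.65 [282. 245.  58.  51.] c [0.5409 0.0773] size [0.086 0.091] ang 4.1
side well_mouth 0.76 [259. 323. 109. 106.] c [0.5385 0.2116] size [0.126 0.143] ang 6.1
side dish_mouth 0.73 [286. 194.  77.  54.] c [ 0.5682 -0.0574] size [0.126 0.126] ang 6.5
side dish_mouth 0.4 [259. 322. 105. 103.] c [0.5381 0.212 ] size [0.125 0.141] ang 6.3
```

View pics/t1.png

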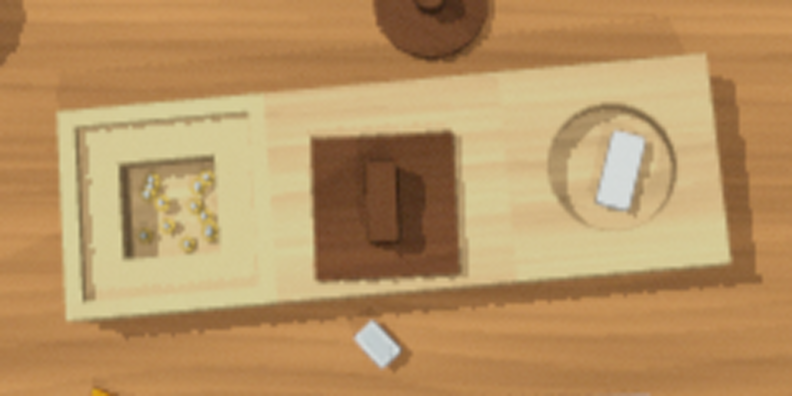

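The crop shows the tidy's top corners at crop pixels (57,110), (707,54), (732,262) and (67,320), the pocket's left edge at x≈80, and the lid centred at about (387,206).

```bash
python3 - <<'E'
from h import *
f=lambda p,z:ray("top",p[0]/3.3+139.85,p[1]/3.3+169.85,z)[:2]
C=np.array([f(p,.04) for p in((57,110),(707,54),(732,262),(67,320))]);print(C.round(4))
e=(C[0]+C[3]-C[1]-C[2])/2;L=np.linalg.norm(e);u=e/L;print("len",L,"w",np.linalg.norm(C[0]-C[3]),np.linalg.norm(C[1]-C[2]),"axis",u,"deg from +y",np.degrees(np.arctan2(-u[0],u[1])))
m=C.mean(0);print("mid",m,"well",m+u*.132,"dish",m-u*.132)
H=np.array([f(p,.032) for p in((120,163),(215,156),(219,256),(127,259))]);print("hole",H.mean(0))
L=np.array([f(p,.048) for p in((311,136),(454,131),(461,275),(318,281))]);print("lid",L.mean(0)); 
a=np.array([f(p,.064) for p in((365,160),(396,160),(400,240),(369,243))]);print("handle",a.mean(0))
for a,b in((L[0],L[1]),(L[3],L[2])): d=a-b;print("liddeg",np.degrees(np.arctan2(-d[0],d[1])))
w=arm.state()["tcp_rot"]
from scipy.spatial.transform import Rotation as R
print(R.from_quat(np.r_[w[1:],w[0]]).as_matrix().round(3), arm.state()["clock"])
E
```

```text
[[ 0.5943  0.2716]
 [ 0.6359 -0.1145]
 [ 0.5133 -0.1284]
 [ 0.4703  0.2575]]
len 0.3883157412891711 w 0.1247650384724071 0.12344894027157562 axis [-0.10896136  0.99404599] deg from +y 6.255446030553841
mid [0.55346015 0.0715466 ] well [0.53907725 0.20276067] dish [ 0.56784305 -0.05966747]
hole [0.53775587 0.2023211 ]
lid [0.5409765  0.07275603]
handle [0.54203959 0.07371131]
liddeg 3.237842517052739
liddeg 3.7746390382905783
[[-0.966  0.26   0.   ]
 [ 0.26   0.966  0.   ]
 [-0.     0.    -1.   ]] 0.85
```

{"api": "carry_out", "payload": {"motion": [{"tx":0.359,"ty":-0.602,"tz":-0.06,"wz":18.9,"fingers":0.6},{"tx":0.359,"ty":-0.602,"tz":-0.06,"wz":18.9,"fingers":0.6},{"tx":0.359,"ty":-0.602,"tz":-0.06,"wz":18.9,"fingers":0.6},{"tx":0.359,"ty":-0.602,"tz":-0.06,"wz":18.9,"fingers":0.6},{"tx":0.359,"ty":-0.602,"tz":-0.06,"wz":18.9,"fingers":0.6}]}}

```text
validation failed for argument at $.mo...
```

{"api": "carry_out", "payload": {"motion": [{"tx":0.03,"ty":-0.05,"tz":0,"wx":0,"wy":0,"wz":4,"fingers":0.6},{"tx":0.06,"ty":-0.1,"tz":0,"wx":0,"wy":0,"wz":8,"fingers":0.6},{"tx":0.09,"ty":-0.15,"tz":0,"wx":0,"wy":0,"wz":12,"fingers":0.6},{"tx":0.12,"ty":-0.2,"tz":-0.005,"wx":0,"wy":0,"wz":16,"fingers":0.6},{"tx":0.15,"ty":-0.25,"tz":-0.01,"wx":0,"wy":0,"wz":18.9,"fingers":0.6}]}}

```text
clock: 1.48
tool_pos: [0.3326, 0.4245, 0.2041]
tcp_rot: [0.0, -0.035, 0.999, 0.0]
contact_force: [0.2, 0.3, 0.4]
grip_width: 0.055
gripper_force: 0.0
```

{"api": "carry_out", "payload": {"motion": [{"tx":0.03,"ty":-0.05,"tz":0,"wx":0,"wy":0,"wz":0,"fingers":0.6},{"tx":0.06,"ty":-0.1,"tz":0,"wx":0,"wy":0,"wz":0,"fingers":0.6},{"tx":0.09,"ty":-0.15,"tz":-0.01,"wx":0,"wy":0,"wz":0,"fingers":0.6},{"tx":0.12,"ty":-0.2,"tz":-0.02,"wx":0,"wy":0,"wz":0,"fingers":0.6},{"tx":0.15,"ty":-0.25,"tz":-0.035,"wx":0,"wy":0,"wz":0,"fingers":0.6}]}}

```text
clock: 2.1
tool_pos: [0.4831, 0.1744, 0.1693]
tcp_rot: [0.001, -0.034, 0.999, 0.0]
contact_force: [1.2, 0.5, 0.1]
grip_width: 0.0548
gripper_force: 0.0
```

{"api": "carry_out", "payload": {"motion": [{"tx":0.03,"ty":-0.05,"tz":-0.015,"wx":0,"wy":0,"wz":0,"fingers":0.6},{"tx":0.0585,"ty":-0.1005,"tz":-0.035,"wx":0,"wy":0,"wz":0,"fingers":0.6},{"tx":0.0585,"ty":-0.1005,"tz":-0.069,"wx":0,"wy":0,"wz":0,"fingers":0.6},{"tx":0.0585,"ty":-0.1005,"tz":-0.069,"wx":0,"wy":0,"wz":0,"fingers":0.6}]}}

```text
clock: 2.6
tool_pos: [0.5389, 0.0748, 0.0982]
tcp_rot: [-0.002, -0.033, 0.999, -0.0]
contact_force: [-0.6, -0.5, 0.2]
grip_width: 0.0546
gripper_force: 0.0
```

```bash
python3 - <<'E'
from h import *
b=arm.read_camera("side");p=arm.state()["tool_pos"];print(p,proj("side",p),proj("side",[.5415,.0735,.072]))
cv2.imwrite("pics/s2.png",cv2.resize(b[130:330,180:400],None,fx=3,fy=3,interpolation=cv2.INTER_CUBIC))
E
```

```text
[0.53974927 0.07544068 0.09963672] [284.69147353 219.75254907] [283.84491798 230.67899493]
```

View pics/s2.png

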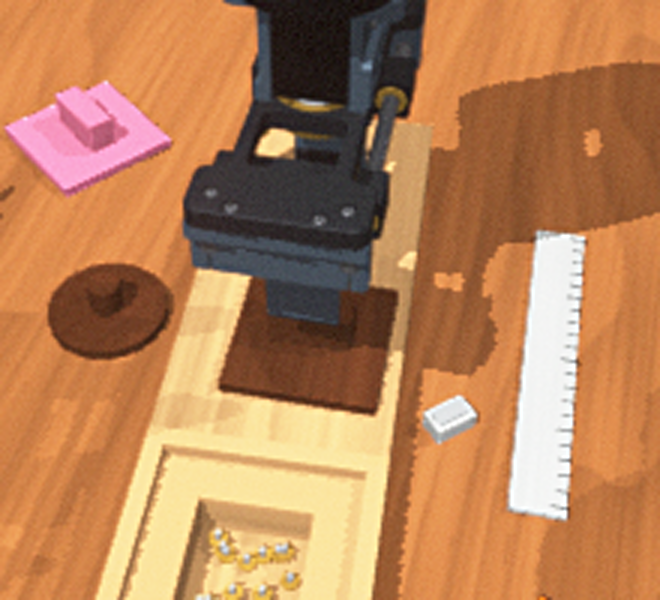

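The side view shows the open gripper centred over the lid's handle, with the lid at about (310,345) in the crop and well clear of the other objects. Next I descend and grip gently.

{"api": "carry_out", "payload": {"motion": [{"tx":0.0015,"ty":-0.0015,"tz":-0.025,"wx":0,"wy":0,"wz":0,"fingers":0.6},{"tx":0.0015,"ty":-0.0015,"tz":-0.046,"wx":0,"wy":0,"wz":0,"fingers":0.6},{"tx":0.0015,"ty":-0.0015,"tz":-0.046,"wx":0,"wy":0,"wz":0,"fingers":0.4},{"tx":0.0015,"ty":-0.0015,"tz":-0.046,"wx":0,"wy":0,"wz":0,"fingers":0.1},{"tx":0.0015,"ty":-0.0015,"tz":-0.046,"wx":0,"wy":0,"wz":0,"fingers":0.1}], "squeeze": 8}}

```text
clock: 3.28
tool_pos: [0.5426, 0.0742, 0.0552]
tcp_rot: [0.001, -0.034, 0.999, 0.0]
contact_force: [-0.5, 0.5, 0.2]
grip_width: 0.0282
gripper_force: 0.0
```

{"api": "carry_out", "payload": {"motion": [{"tx":0,"ty":0,"tz":0,"wx":0,"wy":0,"wz":0,"fingers":0.05},{"tx":0,"ty":0,"tz":0,"wx":0,"wy":0,"wz":0,"fingers":0.05},{"tx":0,"ty":0,"tz":0,"wx":0,"wy":0,"wz":0,"fingers":0.05}]}}

```text
clock: 3.65
tool_pos: [0.5423, 0.0741, 0.0547]
tcp_rot: [0.0, -0.034, 0.999, 0.0]
contact_force: [-2.7, 1.4, 9.4]
grip_width: 0.018
gripper_force: 8.0
```

{"api": "carry_out", "payload": {"motion": [{"tx":0,"ty":0.01,"tz":0,"wx":0,"wy":0,"wz":0.5,"fingers":0.05},{"tx":-0.001,"ty":0.03,"tz":0,"wx":0,"wy":0,"wz":1,"fingers":0.05},{"tx":-0.001,"ty":0.05,"tz":0,"wx":0,"wy":0,"wz":1.5,"fingers":0.05},{"tx":-0.002,"ty":0.07,"tz":0,"wx":0,"wy":0,"wz":2,"fingers":0.05},{"tx":-0.002,"ty":0.09,"tz":0,"wx":0,"wy":0,"wz":2.5,"fingers":0.05}]}}

```text
clock: 4.28
tool_pos: [0.5404, 0.1644, 0.0546]
tcp_rot: [0.0, -0.056, 0.998, -0.0]
contact_force: [0.1, -4.5, 4.4]
grip_width: 0.0177
gripper_force: 8.0
```

{"api": "carry_out", "payload": {"motion": [{"tx":0,"ty":0.02,"tz":0,"wx":0,"wy":0,"wz":0,"fingers":0.05},{"tx":-0.0005,"ty":0.034,"tz":0,"wx":0,"wy":0,"wz":0,"fingers":0.05},{"tx":-0.0005,"ty":0.0385,"tz":0,"wx":0,"wy":0,"wz":0,"fingers":0.05},{"tx":-0.0005,"ty":0.0385,"tz":0,"wx":0,"wy":0,"wz":0,"fingers":0.05}]}}

```text
clock: 4.78
tool_pos: [0.5391, 0.2025, 0.0537]
tcp_rot: [-0.0, -0.055, 0.998, -0.0]
contact_force: [-0.2, -0.1, -1.4]
grip_width: 0.0179
gripper_force: 8.0
```

```bash
python3 - <<'E'
from h import *
b=arm.read_camera("side");p=arm.state()["tool_pos"];print(p)
cv2.imwrite("pics/s3.png",cv2.resize(b[200:400,180:400],None,fx=3,fy=3,interpolation=cv2.INTER_CUBIC))
E
```

```text
[0.5390988  0.20225098 0.05370871]
```

View pics/s3.png

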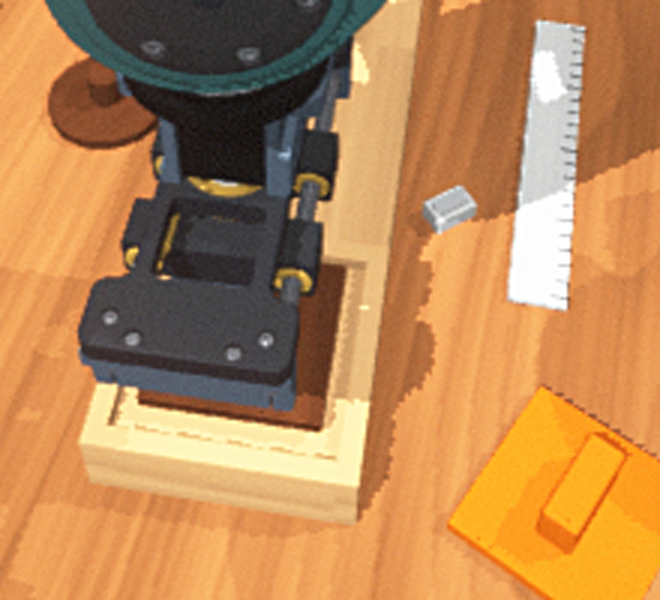

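The crop shows the lid at about (240,350), inside the pocket outline with a gap all round. It hangs free, as the force now equals its weight. I'll lower it a little, release and retreat.

{"api": "carry_out", "payload": {"motion": [{"tx":0,"ty":0,"tz":-0.003,"wx":0,"wy":0,"wz":0,"fingers":0.05},{"tx":0,"ty":0,"tz":-0.0065,"wx":0,"wy":0,"wz":0,"fingers":0.05},{"tx":0,"ty":0,"tz":-0.0065,"wx":0,"wy":0,"wz":0,"fingers":0.05},{"tx":0,"ty":0,"tz":-0.0065,"wx":0,"wy":0,"wz":0,"fingers":0.5},{"tx":0,"ty":0,"tz":-0.0065,"wx":0,"wy":0,"wz":0,"fingers":0.5}]}}

```text
clock: 5.45
tool_pos: [0.5395, 0.2025, 0.0476]
tcp_rot: [0.0, -0.055, 0.998, 0.0]
contact_force: [-0.4, 0.6, -0.4]
grip_width: 0.0347
gripper_force: 0.0
```

{"api": "carry_out", "payload": {"motion": [{"tx":0,"ty":0,"tz":0,"wx":0,"wy":0,"wz":0,"fingers":0.5},{"tx":0,"ty":0,"tz":0.03,"wx":0,"wy":0,"wz":0,"fingers":0.5},{"tx":0,"ty":0,"tz":0.08,"wx":0,"wy":0,"wz":0,"fingers":0.5},{"tx":0,"ty":-0.05,"tz":0.12,"wx":0,"wy":0,"wz":0,"fingers":0.5},{"tx":0,"ty":-0.1,"tz":0.14,"wx":0,"wy":0,"wz":0,"fingers":0.5}]}}

```text
clock: 6.08
tool_pos: [0.54, 0.1018, 0.1898]
tcp_rot: [0.001, -0.056, 0.998, 0.0]
contact_force: [0.8, -0.2, 0.1]
grip_width: 0.0458
gripper_force: 0.0
```

{"api": "carry_out", "payload": {"motion": [{"tx":0,"ty":-0.05,"tz":0.01,"wx":0,"wy":0,"wz":0,"fingers":0.5},{"tx":0,"ty":-0.1,"tz":0.02,"wx":0,"wy":0,"wz":0,"fingers":0.5},{"tx":0,"ty":-0.15,"tz":0.02,"wx":0,"wy":0,"wz":0,"fingers":0.5},{"tx":0,"ty":-0.2,"tz":0.02,"wx":0,"wy":0,"wz":0,"fingers":0.5}]}}

```text
clock: 6.58
tool_pos: [0.5392, -0.0991, 0.2078]
tcp_rot: [0.0, -0.055, 0.998, -0.0]
contact_force: [1.2, 0.1, -0.4]
grip_width: 0.0456
gripper_force: 0.0
```

```bash
python3 - <<'E'
from h import *
b=arm.read_camera("side");a=arm.read_camera("top")
for c in("top","side"):
  for d in arm.trace(c,"lid_grip"):
      ct=max(cv2.findContours(d["mask"].astype(np.uint8),0,2)[0],key=cv2.contourArea)[:,0]
      r=cv2.minAreaRect(np.array([ray(c,u,v,.04)[:2] for u,v in ct],np.float32));print(c,round(d["score"],2),np.round(r[0],4),np.round(r[1],3))
cv2.imwrite("pics/e.png",np.hstack([cv2.resize(b[250:390,190:330],(400,400)),cv2.resize(a[180:290,140:250],(400,400))]))
E
```

```text
top 0.79 [0.5384 0.2012] [0.087 0.085]
top 0.71 [ 0.7381 -0.089 ] [0.083 0.085]
top 0.7 [0.3799 0.2176] [0.083 0.084]
side 0.82 [0.5385 0.2044] [0.086 0.088]
side 0.75 [0.381 0.243] [0.082 0.08 ]
side 0.71 [ 0.7328 -0.0586] [0.083 0.095]
```

View pics/e.png

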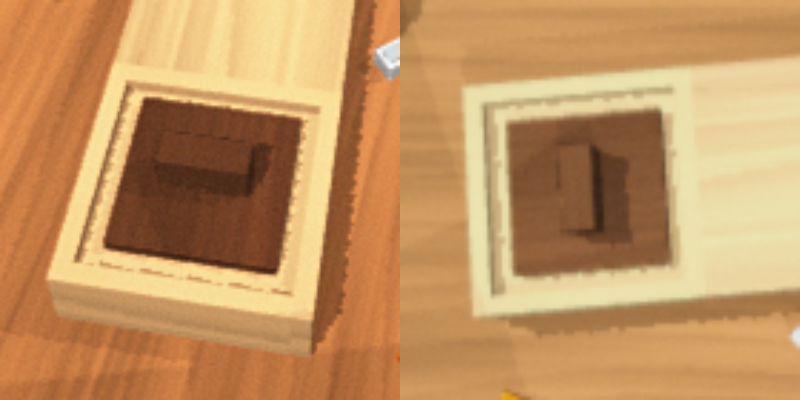

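Both views show the lid lying flat in the pocket, left crop (203,185) and right crop (590,192), with an even gap all round.

```bash
python3 -c "
from bench import arm
print(arm.hand_in())"
```

```text
the job is handed in; nothing more can be done
None
```

The square lid lies flat in the well's pocket, about 1–2 mm from its centre by the camera estimate, with the arm clear of everything; I handed the job in at about 7 s on the clock, and no verdict was shown.

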